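Load a radio board into the programming jig

ROBOT

A 6-joint arm with a two-finger parallel gripper is mounted at the origin on a cart in front of the work surface, level with it; the furniture and walls round the work are solid. World frame = base frame: x ahead of the robot, y to its left, z up, the work surface at z = 0. Lengths are in mm, angles in rad, forces in N, time in s.
With the tool pointing down it reaches from about 400 to 925 mm from the base axis. Payload 12.5 kg.
Tool frame: the origin (TCP) lies midway between the tips of the shut fingers; the grasp point (between the pads) lies 19 mm behind it (env.pinch_z is the z of the grasp point in the tool frame, in mm); z points along the fingers, y is the line along which they close (so a half turn about z gives the same grasp; the last joint's range is limited). The gripper opens to 95 mm and grips with 3 to 60 N. Pads are 20 mm wide; open, the fingers measure 119 mm over their backs; the gripper's body (75 mm by 180 mm) begins 59 mm behind the grasp point.
Start: joints at [-1.404, 0.491, 1.559, -0, 1.092, -0.106], TCP at [168.416, -601.899, 214.661] pointing down, gripper open.
Joint ranges: [-3.1, 3.1], [-0.84, 2.19], [0.05, 2.79], [-1.13, 4.28], [0.06, 2.93], [-2.69, 2.69]. Speed limits (rad/s): [2.22, 2.22, 2.79, 3.14, 3.14, 3.14].

INTERFACE

Orientations are given as [roll, pitch, yaw] about the fixed x, y, z axes, in that order (R = Rz(yaw) Ry(pitch) Rx(roll)).
In Python, from cell import env, eyes gives the robot as it stands.
- The arm moves only by the shell command python3 -m inch 'ROWS'. ROWS is JSON, a list of rows, each a list of 3 entries, a list of its own where there are three numbers: the shift along the tool's x, y, z in units of 60 mm (1.0 is 60 mm), then the turn about the tool's z in units of 5 degrees (1.0 is 5 degrees), then the closure, from -1 (fully open) to 1 (shut). In form: [[[tx, ty, tz], turn, claw], ...]. A call has exactly 10 rows; each row shifts and turns the commanded pose from where the row before left it, along the tool's axes as they then stand; what a row does not reach is not made up. A row lasts 1/8 s, in which the tool goes at most 62.5 mm and 10.7 degrees, less where a joint would pass 70% of its speed; a pose out of reach is approached as far as the arm can. A call is refused whole if a number of a shift passes 1 or a number of a turn 1, either way. A call with a gripper value outside its range is refused whole. The fingers move at their own pace and stop on an object; the grip force is fixed at half the most. Time passes only in rows, so rows that do not move let the fingers close, or fill a call up. It gives the time, the measured TCP pose, the force, the opening and the grip force at its end, in the units of the state.
- env.state(): the state, without advancing time (a new reading comes with each control period).
- eyes.read_camera(name): name is "scene" or "side" or "wrist"; returns a dict with "pixels" (420x560x3 uint8, red, green, blue), "fx", "fy", "cx", "cy" (pixels), "extrinsics" (4x4, takes a point from world to camera coordinates). Camera axes: x right, y down, z forward; pixel columns grow to the right and rows downward; lengths in mm; the calibration is good to about 2 mm. A picture is of the moment at which its call begins. There is no depth.
- env.job_done(): hands the job in; it is judged then, once.
Trained networks look in a picture, given as the dict that the camera call returned (one of the last four; its "shot" number tells which), for a name from the list of things; names that differ only in an ending like _2 or _b are one class to them, and where a whole thing is asked for, a point or a joint stands for the part that bears it (a point fixed in the world has none). Each returns a list of dicts, best first, with "score" (0 to 1); they miss things now and then, are a little off and sometimes report something else, mostly with a low value. They report only what shows in the picture. A call takes as long as a camera call. They do not tell look-alikes from the thing itself.
- eyes.boxes_of(name, picture): "centre" ([row, column] in pixels, amid what is visible of it).
- eyes.cut_out(name, picture): "mask" (420x560 bool, what is visible of it) and "centre" ([row, column] in pixels, amid what is visible of it).
- eyes.spot_point(name, picture): "centre" ([row, column] in pixels: a listed point, or the origin of a listed thing).
The state is a dict: "t": time; "joints": joint angles; "qvel": joint speeds; "tau": joint torques, N m; "eef_pos": TCP position; "tcp_rot": TCP orientation; "ft_force": force on the tool from outside, world axes, zero at the start; "moment": the same for the moment, N m; "opening": opening from 0.0 (shut) to 1.0 (fully open); "grip_force": force on a finger pad.
Only numpy, scipy, OpenCV 4.12 (cv2) and the standard library are available. Lean on these libraries where they do the work, as an engineer would, in place of code of your own. Each camera call takes 0.05 s, during which the arm holds its last target. There are 200 camera calls.

TASK

Take the radio board (the taller of the two boards, with a notched corner) out of the board stand and lay it flat in the pocket of the programming jig, gold contact pads down on the pins and component side up, with its notch at the pocket's filled corner. Then fold the jig's hinged pressure frame down until it is fully closed over the board. Leave the shorter relay board standing in the stand and do not knock over or push away anything else.

Things in the scene. Friction and masses are not known exactly. Their poses are not given: they have to be found in the camera images.
- radio_board: Green board in a grey plastic frame, 80 x 46 x 10 mm, about 60 g. Origin at its centre. z: along the 80 mm length; y: along the 46 mm width; x: out of the flat pad side (-x: component side). The +y +z corner is missing: a 10 x 10 mm square notch. Starts upright (z up) in a slot of the stand, lower end 6 mm above the table, pads facing left, component side right.
- board_pads (a point): Centre of the radio board's pad side (5 mm from the board's centre along its x): flat, with 15 gold contact pads. The other face carries a metal shield can, a chip and a green terminal strip, all below the frame's rim.
- board_notch (a point): On the radio board: the middle of its square notch, on the pad side (5, 18, 35 mm from the board's centre along its x, y, z).
- relay_board: Relay board, to be left where it is: the same kind of board but 52 mm long, 40 mm wide, 10 mm thick, with two black relays and no notch. Origin at its centre, z along its length (up). It stands in another slot of the stand, parallel to the radio board.
- board_stand: Black board stand, fixed: 100 (x) by 46 (y) mm, 24 mm high, above 6 mm only 40 mm wide. Origin on the table under its centre, z up; +x points to the robot's left (world y), within 0.5 rad. Three slots along its y, 11 mm wide, 18 mm deep, at x = -36, 0, 36 mm; one board stands in that at -36, the other in that at 36 (which is which varies).
- jig: Programming jig, fixed: grey housing, x -53 to 77, y -48 to 48 mm, top at z = 26 mm; on it a black nest block with a pocket for the board. Origin on the table under the pocket's centre, z up, +x points to the robot's left (world y, within 0.5 rad), towards the hinge of the pressure frame.
- nest_seat (a point): Centre of the pocket's floor (jig frame 0, 0, 49 mm; jig axes). Pocket 84 (x) by 50 (y) mm, walls to z = 61 mm, upper half sloped outwards. Side walls only at its ends (|x| 29 to 48 mm, |y| to 32 mm); for |x| < 26 mm the block is just 36 mm wide down to z = 26 mm: room for fingers on the board's long edges. Seated board: centre 5 mm above this point, pads (x) down, its z along jig -x.
- nest_key (a point): The pocket's filled corner (-x, -y corner, a 10 x 10 mm key): where the middle of the board's notch (board_notch) lies when the board is seated (jig frame -35, -18, 49 mm).
- pressure_frame (a joint): Hinge of the pressure frame, an aluminium window frame 68 mm wide. 0 = closed (level, over the board, on a hard stop), positive = open; 1.65 to 1.85 (past upright) at the start. It stays where it is left; moving it takes about 3 N at the grab bar. Four rubber pegs on its underside stop just above a seated board; open, they stand out 14 mm towards the pocket.
- frame_hinge (a point): Middle of the pressure frame's hinge line (jig frame 68, 0, 62 mm), which runs along the jig's y.
- grab_bar (a point): Centre of the frame's black round grab bar, 12 mm thick, along the jig's y, 152 mm from the hinge line; closed: jig frame -84, 0, 71.5 mm, free space below. Open at angle a it stands at jig x = 68 - 152 cos a + 9.5 sin a, z = 62 + 152 sin a + 9.5 cos a mm. Side rails join it at |y| 25 to 34 mm; a cross bar runs 34 mm clear of it on the hinge side.
- screwdriver_a: Bystander: screwdriver with a red handle, 190 mm long, lying on the table between stand and jig.
- orange_valve_a: Bystander: brass ball valve with orange and black motor drive, 132 mm high, standing on the table to the right of the stand.
- side_cutters: Bystander: side cutters with red handles lying to the left of the jig.
Mind the look-alikes: they are no part of the job. What is shaped like the radio_board but purple is not meant.

How it is judged (in metres and radians):
At the end, for the whole second after the job is handed in: Radio board at rest in the pocket, pads down (flat within 0.08 rad), centred within 5 mm in x and y, at most 3 mm above its seat, notch within 10 mm of the filled corner; pressure frame closed below 0.05 rad; relay board still standing, moved under 20 mm (x of radio_board in the frame of nest_seat between -0.005 and 0.005 m and y of radio_board in the frame of nest_seat between -0.005 and 0.005 m and z of radio_board in the frame of nest_seat below 0.008 m and angle between radio_board's own x axis and vertical above 3.06 rad and horizontal distance between board_notch and nest_key below 0.01 m and value of joint pressure_frame below 0.05 rad and linear speed of radio_board below 0.02 m/s and distance of relay_board from where it was at the start of the episode below 0.02 m and angle between relay_board's own z axis and vertical below 0.25 rad); the robot touches nothing.
It fails at once if the relay board is pulled out of the stand (distance of relay_board from where it was at the start of the episode above 0.03 m).
It fails at once if the screwdriver is pushed away (distance of screwdriver_a from where it was at the start of the episode above 0.04 m).
It fails at once if the valve is pushed away or knocked over (distance of orange_valve_a from where it was at the start of the episode above 0.04 m or angle between orange_valve_a's own z axis and vertical above 0.5 rad).
It fails at once if the side cutters are pushed away (distance of side_cutters from where it was at the start of the episode above 0.04 m).
It also fails if it takes over 54 s, if anything falls off the work surface, if the arm or the gripper's body presses on something with over 40 N, if the wrist force passes 120 N, or if a joint passes its speed limit or range.

## Working session

There is one attempt and no reset: what is moved stays moved. The work goes in short steps, Python scripts to look and compute and a shell command to move; the robot and the scene stay as the last step left them, time stands still between calls to the robot, and variables do not carry over. Pictures are saved under pics/ and viewed, at most 10 in all, crops included, and the job is handed in when it is done.

```bash
ls; mkdir -p pics; python3 - <<'E'
from cell import env, eyes
import cv2,numpy as np
print(env.state(), env.pinch_z)
ims=[]
for n in ["scene","side","wrist"]:
    p=eyes.read_camera(n); ims.append(p["pixels"])
    cv2.imwrite(f"pics/{n}0.png",p["pixels"][:,:,::-1])
    E=np.array(p["extrinsics"]); print(n,p["fx"],p["cx"],p["cy"],(-E[:3,:3].T@E[:3,3]).round(), E[2,:3].round(2))
    for t in ["radio_board","board_pads","board_notch","relay_board","board_stand","jig","nest_seat","nest_key","frame_hinge","grab_bar","screwdriver_a","orange_valve_a","side_cutters"]:
        print(t,[(np.round(d["centre"],1).tolist(),round(d["score"],2)) for d in eyes.spot_point(t,p)])
E
```

```text
pics
{'t': 0.0, 'joints': array([-1.40360703e+00,  4.91545995e-01,  1.55946069e+00, -3.69867547e-05,
        1.09169068e+00, -1.05601066e-01]), 'qvel': array([-0.00126459,  0.00144325,  0.00040217, -0.00022238, -0.00103044,
        0.00118193]), 'tau': array([ 3.70877038e-03, -6.12638569e+01, -2.58181143e+01,  6.93515246e-02,
        4.82128188e-02, -1.08499835e-04]), 'eef_pos': array([ 168.35834197, -601.63957118,  214.06630602]), 'tcp_rot': array([-3.14049064e+00, -8.38207676e-05,  2.72807386e-01]), 'ft_force': array([ 0.23298511,  0.276394  , -0.52936264]), 'moment': array([ 0.03643893, -0.01246526, -0.02369385]), 'grip_force': 0.0, 'opening': 0.9986748961715636} -18.8
scene 460.1992888198403 280.8529233541986 206.67882929421648 [-144.  630.  947.] [ 0.53 -0.45 -0.72]
radio_board [([203.1, 309.9], 0.7), ([186.4, 332.4], 0.67)]
board_pads [([204.7, 308.5], 0.77), ([186.6, 335.8], 0.6)]
board_notch [([200.5, 318.0], 0.75), ([170.2, 339.4], 0.71)]
relay_board [([221.8, 295.2], 0.52), ([303.8, 129.5], 0.21)]
board_stand [([224.3, 303.6], 0.58)]
jig [([262.7, 232.0], 0.63), ([243.4, 27
[... 578 characters left out ...]
0.56), ([342.7, 324.4], 0.53)]
relay_board [([236.8, 268.1], 0.38)]
board_stand [([252.4, 275.1], 0.68)]
jig [([339.5, 322.9], 0.67), ([209.3, 255.2], 0.64)]
nest_seat [([197.9, 253.6], 0.85)]
nest_key [([202.3, 261.4], 0.65)]
frame_hinge [([191.3, 248.5], 0.86)]
grab_bar [([147.0, 244.7], 0.6)]
screwdriver_a [([231.3, 263.8], 0.54)]
orange_valve_a [([339.2, 323.9], 0.65)]
side_cutters [([176.0, 247.8], 0.47)]
wrist 351.30733011963406 274.23412781185783 211.08796369567457 [ 241. -581.  384.] [-0.26 -0.07 -0.96]
radio_board []
board_pads []
board_notch []
relay_board []
board_stand []
jig []
nest_seat []
nest_key []
frame_hinge []
grab_bar []
screwdriver_a []
orange_valve_a []
side_cutters []
```

```bash
python3 - <<'E'
import cv2
a=cv2.imread("pics/scene0.png")[140:340,90:370]; b=cv2.imread("pics/side0.png")[120:370,190:400]
cv2.imwrite("pics/c1.png",cv2.resize(a,None,fx=2.85,fy=2.85,interpolation=cv2.INTER_CUBIC)); cv2.imwrite("pics/c2.png",cv2.resize(b,None,fx=2.4,fy=2.4,interpolation=cv2.INTER_CUBIC))
E
```

```text
(no output)
```

View pics/c1.png

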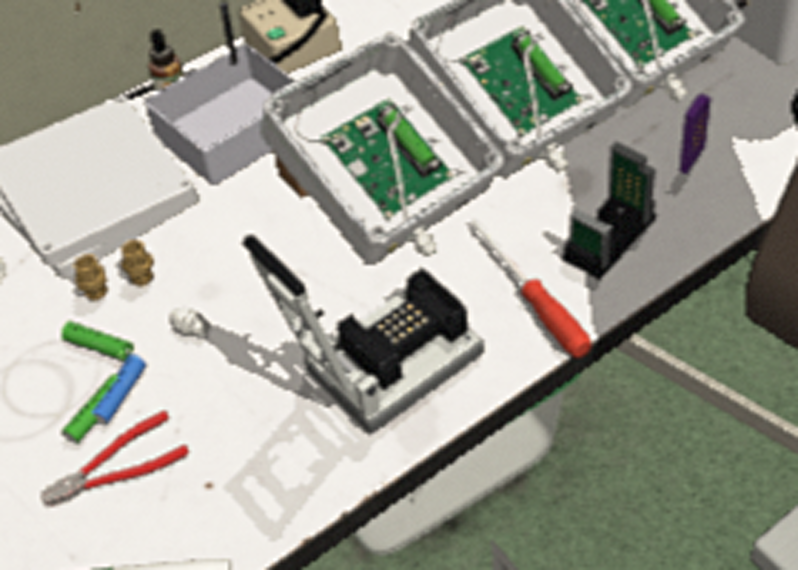

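View pics/c2.png

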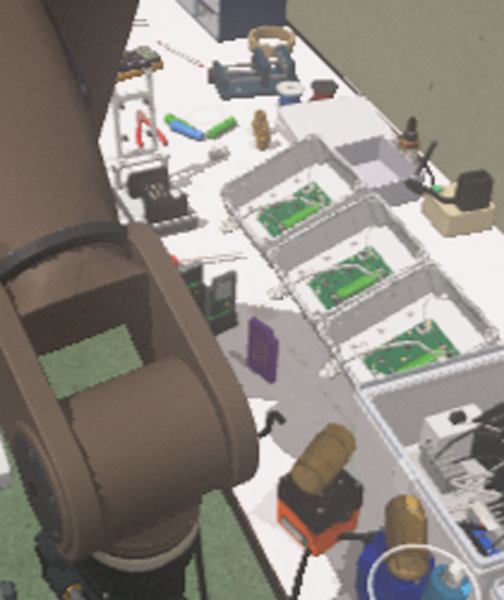

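The scene crop shows the radio board in the stand's right slot at about (row 203, col 310), with its notch towards the robot. The relay board is at (222, 295), the purple decoy at (186, 332), and the jig's pocket at (251, 231) with the frame open. The side view shows the radio board at (242, 281) and the purple decoy at (264, 297), with the valve near (325, 322). Next I'll triangulate.

```bash
cat > h.py <<'E'
from cell import env, eyes
import cv2,numpy as np
from scipy.optimize import least_squares
def P(p):
    K=np.array([[p["fx"],0,p["cx"]],[0,p["fy"],p["cy"]],[0,0,1]]); return K@np.array(p["extrinsics"])[:3]
def proj(M,X): v=M@np.r_[X,1]; return v[:2]/v[2]
def tri(obs): # obs: list of (M,[row,col])
    A=[]
    for M,(r,c) in obs: A+= [c*M[2]-M[0], r*M[2]-M[1]]
    X=np.linalg.svd(np.array(A))[2][-1]; X=X[:3]/X[3]
    return X, max(np.abs(proj(M,X)-[c,r]).max() for M,(r,c) in obs)
def onz(M,rc,z):
    r,c=rc; A=np.array([c*M[2]-M[0], r*M[2]-M[1]]); return np.linalg.solve(A[:,:2],-A[:,2]*z-A[:,3])
def sp(n,p): return [(np.round(d["centre"],1).tolist(),round(d["score"],2)) for d in eyes.spot_point(n,p)]
E
python3 - <<'E'
from h import *
a=P(eyes.read_camera("scene"));b=P(eyes.read_camera("side"))
for n,u,v in [("radio",(203.1,309.9),(241.7,281.1)),("pads",(204.7,308.5),(245.2,285.9)),("notch",(200.5,318),(236.8,278.2)),("relay",(221.8,295.2),(236.8,268.1)),("stand",(224.3,303.6),(252.4,275.1)),("purple",(186.4,332.4),(263.5,297.4)),
("jig",(262.7,232),(209.3,255.2)),("seat",(251.2,231.3),(197.9,253.6)),("key",(243.1,238.9),(202.3,261.4)),("hinge",(264.1,208.8),(191.3,248.5)),("bar",(236.5,186.1),(147,244.7)),("cut",(305.5,126.4),(176,247.8))]:
    X,e=tri([(a,u),(b,v)]); print(n,X.round(),round(e,1))
print("valve z~60",onz(b,(325,322),60), onz(b,(325,322),100),"relay2",onz(a,(221.8,295.2),32))
E
```

```text
radio [473.  -1.  58.] 0.0
pads [485.  -6.  41.] 0.8
notch [455.  -7.  83.] 1.6
relay [456.  64.  37.] 1.2
stand [464.  25.  -5.] 0.5
purple [ 487. -103.   47.] 0.2
jig [476. 262.  11.] 0.5
seat [471. 262.  63.] 0.6
key [487. 230.  58.] 0.4
hinge [475. 324.  55.] 1.8
bar [470. 372. 210.] 2.1
cut [538. 523.  -2.] 2.5
valve z~60 [ 445.54334905 -357.30884447] [ 427.90285661 -386.76049292] relay2 [464.31725919  59.24988483]
```

```bash
cat > plan.py <<'E'
import sys,numpy as np
from cell import env
s=env.state(); x,y,z=s["eef_pos"]; yaw=s["tcp_rot"][2]
g=[float(v) for v in sys.argv[1:5]]; n=int(sys.argv[5])
dy=(g[3]-yaw) if len(sys.argv)>6 else (g[3]-yaw+np.pi)%(2*np.pi)-np.pi
d=(np.array(g[:3])-[x,y,z])/n/60
for i in range(n):
    a=yaw+dy*i/n; c,q=np.cos(a),np.sin(a)
    print([[round(c*d[0]+q*d[1],2),round(q*d[0]-c*d[1],2),round(-d[2],2)],round(-dy/n*36/np.pi,2)],end=", ")
print("\nq",s["joints"].round(2),"pose",np.round([x,y,z,yaw],3))
E
python3 plan.py 470 30 240 1.571 18
```

```text
[[np.float64(0.43), np.float64(-0.49), np.float64(-0.02)], np.float64(-0.83)], [[np.float64(0.46), np.float64(-0.46), np.float64(-0.02)], np.float64(-0.83)], [[np.float64(0.49), np.float64(-0.42), np.float64(-0.02)], np.float64(-0.83)], [[np.float64(0.52), np.float64(-0.39), np.float64(-0.02)], np.float64(-0.83)], [[np.float64(0.55), np.float64(-0.35), np.float64(-0.02)], np.float64(-0.83)], [[np.float64(0.57), np.float64(-0.31), np.float64(-0.02)], np.float64(-0.83)], [[np.float64(0.59), np.float64(-0.26), np.float64(-0.02)], np.float64(-0.83)], [[np.float64(0.61), np.float64(-0.22), np.float64(-0.02)], np.float64(-0.83)], [[np.float64(0.62), np.float64(-0.18), np.float64(-0.02)], np.float64(-0.83)], [[np.float64(0.63), np.float64(-0.13), np.float64(-0.02)], np.float64(-0.83)], [[np.float64(0.64), np.float64(-0.09), np.float64(-0.02)], np.float64(-0.83)], [[np.float64(0.65), np.float64(-0.04), np.float64(-0.02)], np.float64(-0.83)], [[np.float64(0.65), np.float64(0.01), np.float64(-0.02)], np.float64(-0.83)], [[np.float64(0.65), np.float64(0.05), np.float64(-0.02)], np.float64(-0.83)], [[np.float64(0.64), np.float64(0.1), np.float64(-0.02)], np.float64(-0.83)], [[np.float64(0.63), np.float64(0.15), np.float64(-0.02)], np.float64(-0.83)], [[np.float64(0.62), np.float64(0.19), np.float64(-0.02)], np.float64(-0.83)], [[np.float64(0.6), np.float64(0.24), np.float64(-0.02)], np.float64(-0.83)], 
q [-1.4   0.49  1.56  0.    1.09 -0.11] pose [ 1.68440e+02 -6.01911e+02  2.14669e+02  2.73000e-01]
```

```bash
sed -i 's/print(\[\[round(c\*d\[0\]+q\*d\[1\],2),round(q\*d\[0\]-c\*d\[1\],2),round(-d\[2\],2)\],round(-dy\/n\*36\/np.pi,2)\],end=", ")/print("[[%.2f,%.2f,%.2f],%.2f,-]"%(c*d[0]+q*d[1],q*d[0]-c*d[1],-d[2],-dy\/n*36\/np.pi),end=",")/' plan.py
python3 -m inch '[[[0.43,-0.49,-0.02],-0.83,-1],[[0.46,-0.46,-0.02],-0.83,-1],[[0.49,-0.42,-0.02],-0.83,-1],[[0.52,-0.39,-0.02],-0.83,-1],[[0.55,-0.35,-0.02],-0.83,-1],[[0.57,-0.31,-0.02],-0.83,-1],[[0.59,-0.26,-0.02],-0.83,-1],[[0.61,-0.22,-0.02],-0.83,-1],[[0.62,-0.18,-0.02],-0.83,-1],[[0.63,-0.13,-0.02],-0.83,-1]]'
python3 -m inch '[[[0.64,-0.09,-0.02],-0.83,-1],[[0.65,-0.04,-0.02],-0.83,-1],[[0.65,0.01,-0.02],-0.83,-1],[[0.65,0.05,-0.02],-0.83,-1],[[0.64,0.1,-0.02],-0.83,-1],[[0.63,0.15,-0.02],-0.83,-1],[[0.62,0.19,-0.02],-0.83,-1],[[0.6,0.24,-0.02],-0.83,-1],[[0,0,0],0,-1],[[0,0,0],0,-1]]'
python3 - <<'E'
from h import *
print(env.state()["joints"])
for n in ["wrist","scene","side"]:
    p=eyes.read_camera(n); cv2.imwrite(f"pics/{n}1.png",p["pixels"][:,:,::-1])
    print(n)
    for t in ["radio_board","board_pads","board_notch","relay_board","board_stand","nest_seat","nest_key","frame_hinge","grab_bar","screwdriver_a","orange_valve_a"]: print(t,sp(t,p))
E
```

```text
t: 3.45
eef_pos: [335.2, -249.3, 226.9]
tcp_rot: [3.141, 0.0, 0.999]
ft_force: [0.1, 0.2, -0.2]
opening: 1.003
grip_force: 0.0
t: 4.7
eef_pos: [467.0, 31.1, 236.1]
tcp_rot: [-3.141, 0.0, 1.576]
ft_force: [-0.4, 0.8, -0.4]
opening: 0.998
grip_force: 0.0
[-7.46268947e-02  2.42533250e-01  1.89902034e+00 -2.83738269e-04
  1.00029802e+00 -8.00330071e-02]
wrist
radio_board [([306.9, 292.8], 0.9), ([226.4, 278.9], 0.75)]
board_pads [([219.7, 278.2], 0.95), ([308.1, 285.6], 0.64)]
board_notch [([233.3, 260.7], 0.92), ([341.9, 295.1], 0.85)]
relay_board [([154.3, 264.6], 0.79)]
board_stand [([183.5, 277.3], 0.98)]
nest_seat []
nest_key []
frame_hinge []
grab_bar [([159.2, 264.9], 0.4)]
screwdriver_a [([89.4, 271.0], 0.72)]
orange_valve_a [([182.4, 272.7], 0.6)]
scene
radio_board [([206.3, 309.4], 0.82), ([187.2, 330.8], 0.6)]
board_pads [([221.7, 295.8], 0.73), ([206.7, 308.9], 0.63), ([184.3, 335.4], 0.58)]
board_notch [([196.3, 315.8], 0.61), ([172.3, 339.7], 0.5)]
relay_board [([221.6, 296.8], 0.63), ([204.9, 307.4], 0.55)]
board_stand [([222.1, 303.3], 0.92), ([196.9, 316.5], 0.43)]
nest_seat [([255.7, 229.5], 0.91)]
nest_key [([245.8, 237.6], 0.58)]
frame_hinge [([263.6, 212.3], 0.97)]
grab_bar [([232.3, 186.4], 0.58)]
screwdriver_a [([262.9, 207.4], 0.68), ([244.5, 274.5], 0.54)]
orange_valve_a []
side
radio_board [([242.9, 280.3], 0.73), ([263.5, 298.7], 0.58)]
board_pads [([243.9, 283.9], 0.68)]
board_notch [([236.3, 274.7], 0.74), ([264.1, 304.7], 0.53)]
relay_board [([235.9, 266.8], 0.65)]
board_stand [([252.9, 274.2], 0.52), ([341.9, 324.1], 0.36)]
nest_seat [([198.0, 253.7], 0.61)]
nest_key [([205.9, 262.7], 0.79)]
frame_hinge [([187.2, 246.8], 0.64)]
grab_bar [([149.4, 242.2], 0.59), ([246.0, 280.0], 0.16)]
screwdriver_a [([234.2, 261.9], 0.77), ([245.5, 279.8], 0.71)]
orange_valve_a [([339.2, 323.1], 0.88)]
```

View pics/wrist1.png

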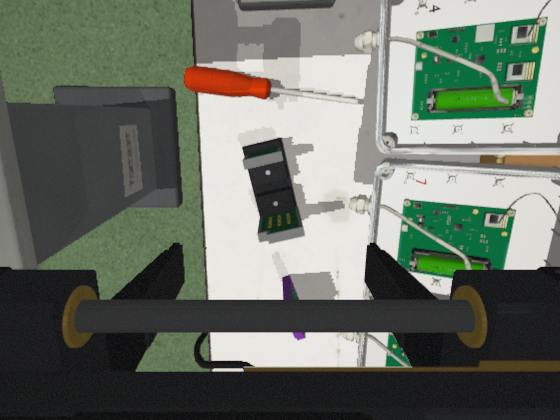

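The wrist view shows the stand at rows 140–240, cols 243–303, turned counterclockwise by roughly 0.25 rad. The radio board is at its lower end with the gold pads facing up in the image, and the purple decoy is clear of it at (310, 293). I'll fit the stand and jig poses and overlay them.

```bash
cat > fit.py <<'E'
from h import *
w=eyes.read_camera("wrist");Mw=P(w);Ms=P(eyes.read_camera("scene"));Md=P(eyes.read_camera("side"))
def T(p): # frame x axis at angle pi/2+p[2]
    a=np.pi/2+p[2];c,s=np.cos(a),np.sin(a); return lambda l: np.array([p[0]+c*l[0]-s*l[1],p[1]+s*l[0]+c*l[1],l[2]])
def fit(obs,p0):
    f=lambda p: np.concatenate([wt*(proj(M,T(p)(l))-np.array(rc)[::-1]) for M,l,rc,wt in obs])
    r=least_squares(f,p0,loss="soft_l1",x_scale=[10,10,.1]); return r.x,r.fun
E
python3 - <<'E'
from fit import *
R=lambda l:(-36+l[0],l[1],46+l[2])
o=[(Mw,R((0,0,0)),(226.4,278.9),1),(Mw,R((5,0,0)),(219.7,278.2),1),(Mw,R((5,18,35)),(233.3,260.7),1),(Mw,(36,0,32),(154.3,264.6),1),(Mw,(0,0,0),(183.5,277.3),1),
(Ms,R((0,0,0)),(206.3,309.4),.7),(Md,R((0,0,0)),(242.9,280.3),.7),(Ms,(36,0,32),(221.6,296.8),.7),(Md,(36,0,32),(235.9,266.8),.7),(Ms,(0,0,0),(222.1,303.3),.7),(Md,(0,0,0),(252.9,274.2),.7)]
x,f=fit(o,[464,28,.25]); print("stand",x.round(3),f.round(1))
k=[]
for M,pts in ((Ms,[(253.5,230.4),(244.5,238.2),(263.8,210.5)]),(Md,[(198,253.7),(204,262),(189,247.6)])):
    k+=[(M,l,rc,1) for l,rc in zip([(0,0,49),(-35,-18,49),(68,0,62)],pts)]
xj,f=fit(k,[474,262,0]); print("jig",xj.round(3),f.round(1))
for nm,M,u in (("bar s",Ms,(234,186)),("bar d",Md,(148,243))): 
    best=min((np.linalg.norm(proj(M,T(xj)((68-152*np.cos(a)+9.5*np.sin(a),0,62+152*np.sin(a)+9.5*np.cos(a))))-np.array(u)[::-1]),a) for a in np.arange(1.5,2,.01)); print(nm,best)
im=cv2.resize(w["pixels"][110:270,210:330,::-1],None,fx=3.6,fy=3.6,interpolation=cv2.INTER_CUBIC)
t=T(x)
def poly(ls,col):
    q=np.array([(proj(Mw,t(l))-[210,110]+.5)*3.6 for l in ls]); cv2.polylines(im,[q.astype(int)],True,col,1)
for z,h,c in ((86,23,(0,0,255)),(24,20,(255,255,0))):
    if z==86: poly([(-41,-23,z),(-31,-23,z),(-31,13,z),(-41,13,z)],c)
    else: poly([(-50,-20,z),(50,-20,z),(50,20,z),(-50,20,z)],c)
poly([(31,-20,58),(41,-20,58),(41,20,58),(31,20,58)],(0,255,255)); poly([(-50,-23,0),(50,-23,0),(50,23,0),(-50,23,0)],(255,0,255))
cv2.imwrite("pics/ov1.png",im)
E
```

```text
stand [4.65392e+02 2.75870e+01 2.15000e-01] [ 0.3 -2.6  0.  -0.3 -0.1  0.3  0.5  2.  -4.9 -0.3  1.4 -1.   1.2  2.
 -0.7  1.6  2.1  0.9 -0.1  1.2  1.  -1.7]
jig [4.72101e+02 2.62517e+02 4.00000e-02] [ 1.4  1.4  0.  -1.2 -1.5  3.   0.7  2.5  0.5  0.5  0.2 -0.8]
bar s (np.float64(0.9060339869550237), np.float64(1.7600000000000002))
bar d (np.float64(0.5679091924749989), np.float64(1.8000000000000003))
```

View pics/ov1.png

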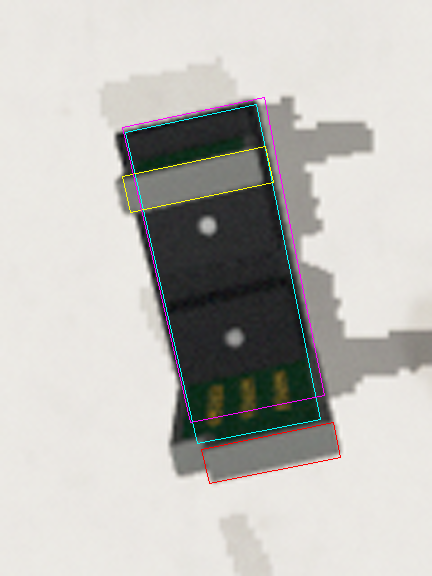

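The fit's overlay matches to within about 2 mm, so I shift x by −1.8 mm. That puts the radio board at about (471, −8) with yaw 1.786. Its centre height of 46 agrees with the triangulated 41–58.

```bash
python3 plan.py 471.3 -7.6 27 1.786 6
```

```text
[[-0.11,0.01,0.58],-0.40,-],[[-0.11,0.01,0.58],-0.40,-],[[-0.11,0.00,0.58],-0.40,-],[[-0.11,-0.00,0.58],-0.40,-],[[-0.11,-0.00,0.58],-0.40,-],[[-0.11,-0.01,0.58],-0.40,-],
q [-0.07  0.24  1.9  -0.    1.   -0.08] pose [467.35   31.287 236.204   1.577]
```

```bash
python3 -m inch '[[[-0.21,0.01,0.4],-0.8,-1],[[-0.22,0,0.4],-0.8,-1],[[-0.22,0,0.4],-0.8,-1],[[0,-0.01,0.5],0,-1],[[0,0,0.6],0,-1],[[0,0,0.6],0,-1],[[0,0,0.58],0,-1],[[0,0,0],0,-1],[[0,0,0],0,0.8],[[0,0,0],0,0.8]]'; python3 -m inch '[[[0,0,0],0,0.8],[[0,0,0],0,0.8],[[0,0,0],0,0.8],[[0,0,-0.2],0,0.8],[[0,0,-0.5],0,0.8],[[0,0,-0.6],0,0.8],[[0,0,-0.6],0,0.8],[[0,0,-0.5],0,0.8],[[0,0,0],0,0.8],[[0,0,0],0,0.8]]'
python3 - <<'E'
from h import *
p=eyes.read_camera("wrist"); cv2.imwrite("pics/wrist2.png",p["pixels"][:,:,::-1])
E
```

```text
t: 7.9
eef_pos: [471.0, -7.8, 28.7]
tcp_rot: [3.14, 0.001, 1.786]
ft_force: [-0.4, 0.3, 0.2]
opening: 0.849
grip_force: 0.0
t: 9.15
eef_pos: [469.9, -7.6, 171.1]
tcp_rot: [-3.141, -0.0, 1.786]
ft_force: [-0.4, 0.1, -1.8]
opening: 0.482
grip_force: 30.0
```

View pics/wrist2.png

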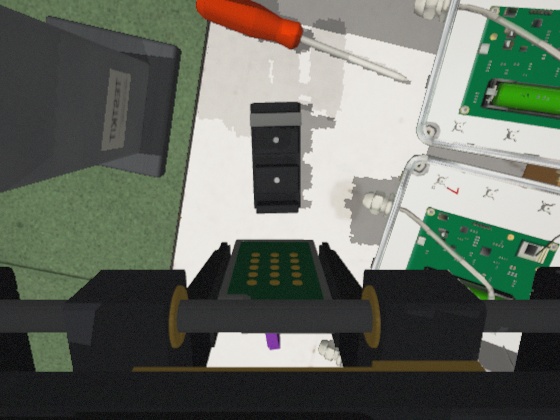

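The board is held (46 mm opening, 30 N) and the relay board is still in the stand at (118, 275). Next I move to the right side of the jig.

```bash
python3 plan.py 473 165 175 1.611 5
```

```text
[[0.56,0.13,-0.01],0.40,-],[[0.56,0.11,-0.01],0.40,-],[[0.57,0.09,-0.01],0.40,-],[[0.57,0.07,-0.01],0.40,-],[[0.57,0.05,-0.01],0.40,-],
q [-0.16  0.33  1.98 -0.    0.83 -0.37] pose [469.807  -7.573 170.707   1.786]
```

```bash
python3 -m inch '[[[0.4,0.1,-0.01],0.4,0.8],[[0.56,0.12,-0.01],0.4,0.8],[[0.57,0.1,-0.01],0.4,0.8],[[0.57,0.08,-0.01],0.4,0.8],[[0.57,0.05,-0.01],0.4,0.8],[[0.16,0,0],0,0.8],[[0,0,0],0,0.8],[[0,0,0],0,0.8],[[0,0,0],0,0.8],[[0,0,0],0,0.8]]'
python3 - <<'E'
from fit import *
cv2.imwrite("pics/wrist3.png",w["pixels"][:,:,::-1])
L={"nest_seat":(0,0,49),"nest_key":(-35,-18,49),"frame_hinge":(68,0,62)}
k=[]
for M,pts in ((Ms,[(253.5,230.4),(244.5,238.2),(263.8,210.5)]),(Md,[(198,253.7),(204,262),(189,247.6)])):
    k+=[(M,l,rc,.5) for l,rc in zip(L.values(),pts)]
for n in L:
    s=sp(n,w); print(n,s); k+=[(Mw,L[n],s[0][0],1)] if s else []
x,f=fit(k,[472,262,.04]); print(x.round(3),f.round(1)); t=T(x)
im=w["pixels"][:,:,::-1].copy()
def poly(ls,c): cv2.polylines(im,[np.array([proj(Mw,t(l)) for l in ls]).round().astype(int)],True,c,1)
poly([(-42,-25,49),(42,-25,49),(42,25,49),(-42,25,49)],(0,0,255))
poly([(-53,-48,26),(77,-48,26),(77,48,26),(-53,48,26)],(255,0,255))
poly([(-48,-32,61),(48,-32,61),(48,32,61),(-48,32,61)],(0,255,255))
cv2.imwrite("pics/ov3.png",im)
E
```

```text
t: 10.45
eef_pos: [474.2, 164.0, 174.4]
tcp_rot: [-3.142, 0.0, 1.611]
ft_force: [0.1, -0.1, 0.4]
opening: 0.484
grip_force: 30.0
nest_seat [([84.5, 281.7], 0.79)]
nest_key [([127.8, 301.2], 0.58)]
frame_hinge []
[4.75639e+02 2.62312e+02 1.90000e-02] [ 0.3  0.3 -0.2 -1.  -1.3  0.9  0.8  1.2  0.7  0.2  0.7 -0.5 -0.9 -1.1
  0.5  1.5]
```

View pics/ov3.png

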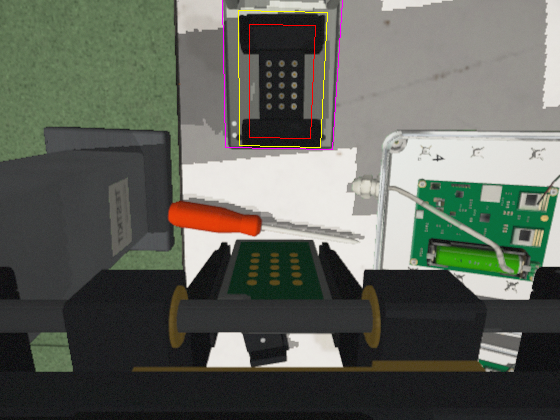

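The overlay fits the jig: pocket centre at (82, 282), nest block at cols 240–327. The jig is at (475.6, 262.3) with angle 0.019. A full half turn would exceed the last joint's range by about 0.09 rad, so I'll lay the board slightly askew and then regrasp it to square it up. First I tilt it in the grip against the nest's outer end wall.

```bash
python3 plan.py 476.4 201 71 1.59 4
```

```text
[[0.15,0.02,0.43],0.06,-],[[0.15,0.01,0.43],0.06,-],[[0.15,0.01,0.43],0.06,-],[[0.15,0.01,0.43],0.06,-],
q [ 0.2   0.37  1.9  -0.    0.87  0.16] pose [474.15  164.527 174.428   1.611]
```

```bash
python3 -m inch '[[[0.15,0.02,0.43],0.06,0.8],[[0.15,0.01,0.43],0.06,0.8],[[0.15,0.01,0.43],0.06,0.8],[[0.15,0.01,0.43],0.06,0.8],[[0,0,0],0,0.8],[[0.1,0,0],0,0.8],[[0.1,0,0],0,0.8],[[0.1,0,0],0,0.8],[[0.1,0,0],0,0.8],[[0,0,0],0,0.8]]'
python3 - <<'E'
from h import *
p=eyes.read_camera("wrist"); cv2.imwrite("pics/w4.png",p["pixels"][:,:,::-1])
q=eyes.read_camera("scene"); cv2.imwrite("pics/s4.png",cv2.resize(q["pixels"][170:300,170:350,::-1],None,fx=3,fy=3,interpolation=cv2.INTER_CUBIC))
a=cv2.imread("pics/w4.png"); b=cv2.imread("pics/s4.png"); o=np.zeros((600,800,3),np.uint8); o[:390,:540]=b; o[390:,:280]=cv2.resize(a,(280,210)); cv2.imwrite("pics/m4.png",o)
E
```

```text
t: 12.0
eef_pos: [475.8, 224.2, 72.1]
tcp_rot: [3.141, 0.001, 1.591]
ft_force: [1.2, -8.3, -2.7]
opening: 0.479
grip_force: 30.0
```

View pics/m4.png

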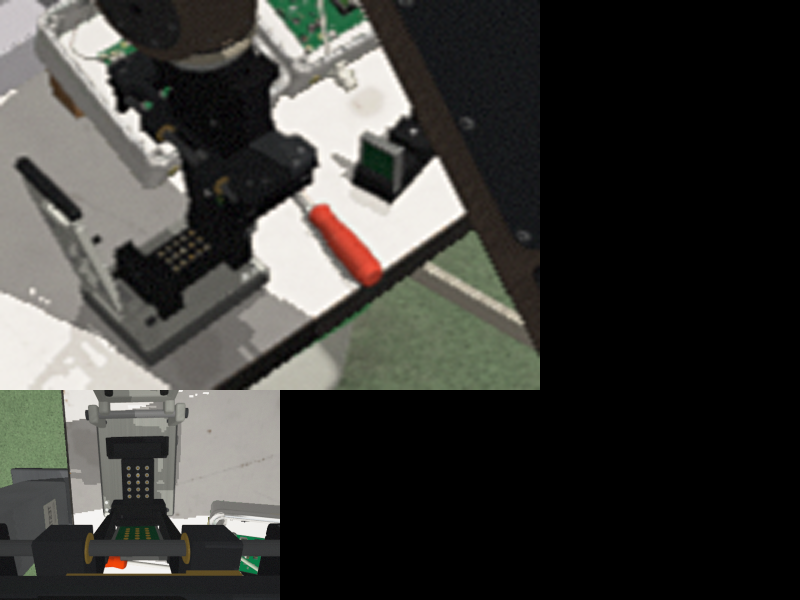

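The board pivots in the grip with only about 8 N of push. It shows at (535, 135) in the wrist inset, against the wall. I'll continue, then lift and look.

```bash
python3 -m inch '[[[0.08,0,0],0,0.8],[[0.08,0,0],0,0.8],[[0.08,0,0],0,0.8],[[0.06,0,0],0,0.8],[[0,0,0],0,0.8],[[0,0,-0.3],0,0.8],[[0,0,-0.6],0,0.8],[[0,0,-0.6],0,0.8],[[0,0,0],0,0.8],[[0,0,0],0,0.8]]'
python3 - <<'E'
from h import *
p=eyes.read_camera("wrist"); cv2.imwrite("pics/w5.png",p["pixels"][:,:,::-1])
M=P(p); s=env.state(); x,y,z=s["eef_pos"]; c=np.array([x,y,z+18.8])
# pads point & notch expected for tilt th (top goes left)
u=np.array([0,1,0]); v=np.array([0,0,1])
for th in (30,40,50,60):
    t=np.radians(th); bz=np.cos(t)*v+np.sin(t)*u; bx=np.cos(t)*u-np.sin(t)*v
    print(th,[proj(M,c+5*bx+k*bz)[::-1].round() for k in (40,0,-40)])
print(sp("board_pads",p),sp("board_notch",p))
E
```

```text
t: 13.35
eef_pos: [474.9, 242.7, 160.8]
tcp_rot: [-3.141, -0.0, 1.59]
ft_force: [-0.3, 0.4, -1.0]
opening: 0.48
grip_force: 30.0
30 [array([259., 275.]), array([269., 274.]), array([275., 273.])]
40 [array([241., 275.]), array([269., 274.]), array([287., 273.])]
50 [array([226., 275.]), array([270., 274.]), array([300., 273.])]
60 [array([213., 275.]), array([271., 274.]), array([312., 272.])]
[] []
```

View pics/w5.png

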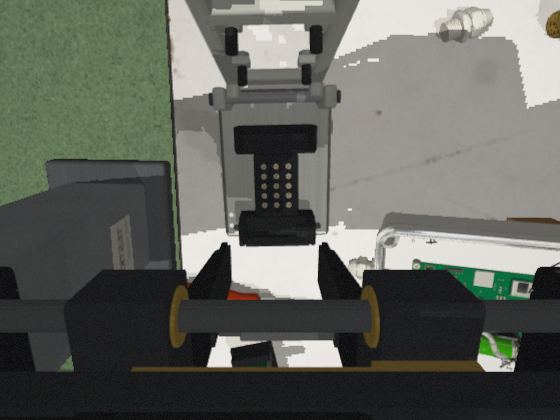

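The board isn't where a 50° tilt predicts (rows 226–300); only a grey strip shows behind the bar at rows 295–340. I'll check the side and scene cameras.

```bash
python3 - <<'E'
from h import *
o=np.zeros((600,800,3),np.uint8); s=env.state(); c=s["eef_pos"]+[0,0,18.8]
for i,n in enumerate(("scene","side")):
    p=eyes.read_camera(n); q=proj(P(p),c); print(n,q.round(), sp("radio_board",p))
    a,b=int(q[0])-50,int(q[1])-60
    o[:600,i*400:i*400+400]=cv2.resize(p["pixels"][b:b+120,a+10:a+90,::-1],(400,600),interpolation=cv2.INTER_CUBIC)
cv2.imwrite("pics/m6.png",o)
E
```

```text
scene [234. 214.] [([209.7, 240.1], 0.58), ([187.5, 331.1], 0.47)]
side [257. 173.] [([264.6, 299.6], 0.82), ([175.3, 259.6], 0.76)]
```

View pics/m6.png

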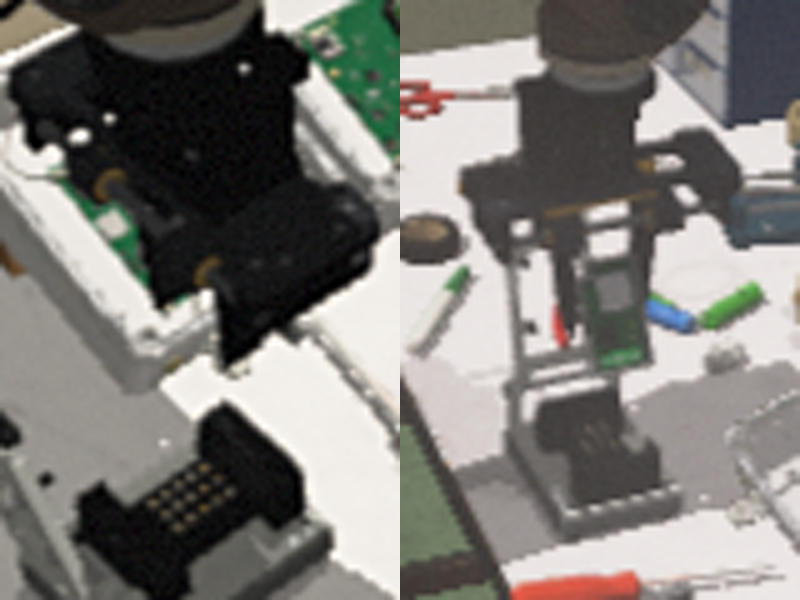

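The side view shows the board still held at the grasp, component side towards the camera, at (310, 618) in the composite. I'll get the tilt numerically from its mask.

```bash
cat > tilt.py <<'E'
from h import *
import itertools
def box(c,yaw,th,off=0,sgn=1):
    # tool x horizontal dir; top tilts toward sgn*toolx
    u=sgn*np.array([np.cos(yaw),np.sin(yaw),0]);v=np.array([0,0,1.]);t=np.radians(th)
    bz=np.cos(t)*v+np.sin(t)*u;bx=np.cos(t)*u-np.sin(t)*v;by=np.cross(bz,bx)
    return [c+off*bz+a*5*bx+b*23*by+d*40*bz for a,b,d in itertools.product((1,-1),repeat=3)]
def hull(M,pts):
    m=np.zeros((420,560),np.uint8); cv2.fillConvexPoly(m,cv2.convexHull(np.array([proj(M,q) for q in pts]).round().astype(np.int32)),1); return m>0
def run(cams,sgn=1,offs=(-15,0,15)):
    s=env.state(); c=s["eef_pos"]+[0,0,18.8]; yaw=s["tcp_rot"][2]
    for n in cams:
        p=eyes.read_camera(n); M=P(p); ms=eyes.cut_out("radio_board",p); q=proj(M,c)
        ms=[m for m in ms if np.hypot(*(np.array(m["centre"])[::-1]-q))<60]
        print(n,"grasp rc",q[::-1].round(),[(np.round(m["centre"]),round(m["score"],2)) for m in ms])
        if not ms: continue
        m=ms[0]["mask"]; r,k=np.where(m); print("rows",r.min(),r.max(),"cols",k.min(),k.max(),m.sum(),"rgb",p["pixels"][m].mean(0).round())
        res=[]
        for th in range(-90,95,5):
            for o in offs:
                h=hull(M,box(c,yaw,th,o,sgn)); res.append((round((h&m).sum()/(h|m).sum(),2),th,o))
        print(sorted(res)[::-1][:10])
E
python3 -c "
from tilt import *
run(['side','wrist'])"
```

```text
side grasp rc [172. 257.] [(array([172., 256.]), 0.81)]
rows 162 186 cols 251 265 295 rgb [91. 96. 88.]
[(np.float64(0.77), 5, -15), (np.float64(0.76), 30, -15), (np.float64(0.76), 15, -15), (np.float64(0.75), 70, -15), (np.float64(0.75), 60, -15), (np.float64(0.75), 55, -15), (np.float64(0.74), 65, -15), (np.float64(0.74), 25, 0), (np.float64(0.74), 25, -15), (np.float64(0.73), 45, -15)]
wrist grasp rc [280. 274.] [(array([338., 281.]), 0.73)]
rows 332 341 cols 219 334 886 rgb [84. 84. 82.]
[(np.float64(0.08), 10, 15), (np.float64(0.08), 0, 0), (np.float64(0.07), 5, 15), (np.float64(0.07), -5, 0), (np.float64(0.06), 70, -15), (np.float64(0.06), 65, -15), (np.float64(0.06), 60, -15), (np.float64(0.06), 0, 15), (np.float64(0.06), -10, 0), (np.float64(0.06), -15, 0)]
```

```bash
python3 - <<'E'
from tilt import *
a=cv2.imread("pics/w5.png")[:,:,::-1]
for c in (250,274,300):
    print(c,[(r,a[r,c].tolist()) for r in range(236,350,5)])
s=env.state(); c=s["eef_pos"]+[0,0,18.8]; p=eyes.read_camera("wrist");M=P(p)
for th in (0,30,45,60,90):
    q=np.array([proj(M,x) for x in box(c,1.59,th)]); print(th,q[:,1].round().astype(int))
E
```

```text
250 [(236, [21, 26, 19]), (241, [33, 32, 35]), (246, [140, 135, 133]), (251, [235, 232, 228]), (256, [235, 233, 228]), (261, [236, 234, 229]), (266, [235, 233, 229]), (271, [236, 232, 229]), (276, [234, 231, 228]), (281, [233, 231, 228]), (286, [191, 185, 181]), (291, [120, 115, 112]), (296, [123, 37, 19]), (301, [44, 48, 47]), (306, [44, 44, 45]), (311, [50, 49, 51]), (316, [49, 53, 52]), (321, [50, 51, 52]), (326, [49, 49, 50]), (331, [46, 49, 50]), (336, [79, 82, 78]), (341, [176, 173, 167]), (346, [20, 20, 21])]
274 [(236, [25, 23, 17]), (241, [32, 31, 33]), (246, [184, 180, 174]), (251, [233, 231, 226]), (256, [234, 231, 227]), (261, [233, 231, 226]), (266, [235, 232, 229]), (271, [234, 231, 227]), (276, [235, 233, 228]), (281, [234, 231, 227]), (286, [233, 230, 225]), (291, [232, 230, 224]), (296, [136, 133, 130]), (301, [42, 43, 41]), (306, [47, 49, 50]), (311, [46, 49, 50]), (316, [49, 49, 51]), (321, [52, 52, 53]), (326, [51, 53, 53]), (331, [47, 50, 52]), (336, [77, 77, 75]), (341, [140, 134, 132]), (346, [152, 150, 144])]
300 [(236, [35, 35, 34]), (241, [31, 30, 33]), (246, [221, 218, 213]), (251, [235, 233, 229]), (256, [235, 231, 228]), (261, [235, 234, 229]), (266, [236, 234, 229]), (271, [235, 233, 228]), (276, [236, 235, 229]), (281, [235, 232, 228]), (286, [234, 232, 229]), (291, [235, 232, 228]), (296, [226, 223, 219]), (301, [46, 46, 47]), (306, [47, 45, 48]), (311, [49, 48, 49]), (316, [52, 53, 53]), (321, [49, 53, 53]), (326, [52, 51, 50]), (331, [48, 49, 48]), (336, [78, 80, 77]), (341, [220, 217, 212]), (346, [156, 151, 146])]
0 [318 240 319 240 343 256 343 256]
30 [259 275 260 275 288 293 288 293]
45 [233 294 233 294 258 311 258 311]
60 [213 312 213 312 232 329 232 329]
90 [194 346 195 346 200 359 200 360]
```

```bash
cat >> tilt.py <<'E'
def grid(masks,wr=None,sgn=1,N=12):
    s=env.state(); c=s["eef_pos"]+[0,0,18.8]; yaw=s["tcp_rot"][2]; u=sgn*np.array([np.cos(yaw),np.sin(yaw),0]); res=[]
    for th in range(-30,95,10):
        for dx in range(-40,45,5):
            for dz in range(-40,45,5):
                b=box(c+dx*u+[0,0,dz],yaw,th,0,sgn)
                if wr is not None:
                    q=np.array([proj(wr[0],x) for x in b])[:,1]
                    if q.min()<wr[1] or q.max()>wr[2]: continue
                sc=1
                for M,m in masks: h=hull(M,b); sc*=(h&m).sum()/(h|m).sum()
                res.append((round(float(sc),3),th,dx,dz))
    print(sorted(res)[::-1][:N])
E
python3 - <<'E'
from tilt import *
w=eyes.read_camera("wrist"); p=eyes.read_camera("side")
m=[x for x in eyes.cut_out("radio_board",p) if abs(x["centre"][0]-172)<20][0]["mask"]
# colour row profile in side
for r in range(158,192,2): print(r,[tuple(int(v) for v in p["pixels"][r,c]) for c in (248,252,255,258,261,264,268)])
grid([(P(p),m)]); grid([(P(p),m)],(P(w),296,350))
E
```

```text
158 [(73, 69, 67), (77, 71, 68), (176, 169, 167), (225, 219, 217), (182, 175, 173), (68, 64, 61), (138, 133, 132)]
160 [(73, 70, 71), (81, 77, 77), (235, 230, 228), (234, 229, 228), (173, 166, 163), (69, 64, 63), (235, 230, 229)]
162 [(72, 68, 68), (114, 110, 107), (234, 230, 228), (210, 201, 198), (119, 113, 113), (69, 65, 64), (235, 230, 228)]
164 [(68, 64, 63), (134, 130, 127), (92, 92, 89), (75, 77, 71), (74, 75, 69), (70, 67, 67), (235, 230, 228)]
166 [(72, 67, 66), (157, 152, 148), (76, 80, 74), (96, 95, 95), (88, 89, 85), (71, 67, 65), (233, 228, 226)]
168 [(68, 63, 62), (88, 88, 84), (103, 99, 99), (117, 114, 115), (115, 112, 113), (76, 73, 72), (228, 221, 219)]
170 [(71, 66, 64), (80, 84, 78), (84, 88, 82), (120, 116, 116), (119, 115, 115), (81, 76, 75), (221, 215, 211)]
172 [(69, 64, 63), (83, 85, 81), (76, 83, 74), (119, 115, 116), (118, 114, 114), (84, 81, 80), (109, 166, 132)]
174 [(89, 66, 65), (95, 91, 91), (72, 79, 69), (84, 87, 82), (73, 81, 73), (90, 89, 87), (119, 156, 210)]
176 [(131, 69, 67), (98, 95, 93), (70, 79, 69), (72, 73, 68), (69, 78, 66), (83, 81, 77), (
[... 641 characters left out ...]
20), (116, 112, 108), (233, 228, 227), (234, 229, 228), (235, 230, 227)]
190 [(233, 228, 226), (139, 133, 131), (92, 88, 87), (74, 70, 69), (234, 228, 227), (234, 229, 228), (157, 151, 150)]
[(0.856, 30, -10, 0), (0.855, 20, -15, 0), (0.847, 10, -5, -5), (0.845, 20, -15, 5), (0.844, 0, -15, 0), (0.839, 30, -5, -5), (0.839, 30, -15, 0), (0.839, 10, -10, 0), (0.835, 50, -10, 0), (0.834, 40, -15, 0), (0.834, 20, -5, -5), (0.832, 10, -10, -5)]
[(0.839, 30, -15, 0), (0.817, 30, -20, 5), (0.813, 30, -20, 0), (0.796, 30, -15, 5), (0.777, 40, -20, 5), (0.758, 30, -20, -5), (0.754, 40, -25, 5), (0.723, 40, -20, 10), (0.721, 30, -25, 0), (0.717, 30, -10, 10), (0.716, 30, -15, 10), (0.715, 40, -25, 0)]
```

The combined fit says the board is tilted about 30° in the right sense but has slipped about 15 mm sideways in the pads. That works with this plan:
1. Yaw the board about half a turn.
2. Set its lower end inside the pocket's hinge end.
3. Lay it down in an arc.
4. Regrasp it square.

I'll yaw now.

```bash
python3 -m inch '[[[0,0,-0.2],-0.5,0.8],[[0,0,0],-1,0.8],[[0,0,0],-1,0.8],[[0,0,0],-1,0.8],[[0,0,0],-1,0.8],[[0,0,0],-1,0.8],[[0,0,0],-1,0.8],[[0,0,0],-1,0.8],[[0,0,0],-1,0.8],[[0,0,0],-1,0.8]]'
python3 -m inch '[[[0,0,0],-1,0.8],[[0,0,0],-1,0.8],[[0,0,0],-1,0.8],[[0,0,0],-1,0.8],[[0,0,0],-1,0.8],[[0,0,0],-1,0.8],[[0,0,0],-1,0.8],[[0,0,0],-1,0.8],[[0,0,0],-1,0.8],[[0,0,0],-1,0.8]]'
python3 -m inch '[[[0,0,0],-1,0.8],[[0,0,0],-1,0.8],[[0,0,0],-1,0.8],[[0,0,0],-1,0.8],[[0,0,0],-1,0.8],[[0,0,0],-1,0.8],[[0,0,0],-1,0.8],[[0,0,0],-1,0.8],[[0,0,0],-1,0.8],[[0,0,0],-1,0.8]]'
python3 -m inch '[[[0,0,0],-1,0.8],[[0,0,0],-1,0.8],[[0,0,0],-1,0.8],[[0,0,0],-1,0.8],[[0,0,0],-0.5,0.8],[[0,0,0],0,0.8],[[0,0,0],0,0.8],[[0,0,0],0,0.8],[[0,0,0],0,0.8],[[0,0,0],0,0.8]]'
python3 - <<'E'
from tilt import *
s=env.state(); print(s["joints"].round(3)); c=s["eef_pos"]+[0,0,18.8]; ms=[]
for n in ("scene","side","wrist"):
    p=eyes.read_camera(n); M=P(p); q=proj(M,c)
    l=[m for m in eyes.cut_out("radio_board",p) if np.hypot(*(np.array(m["centre"])[::-1]-q))<70]
    print(n,q[::-1].round(),[(np.round(m["centre"]),round(m["score"],2),int(m["mask"].sum())) for m in l])
    cv2.imwrite(f"pics/{n}7.png",p["pixels"][:,:,::-1])
    if l: 
        ms.append((M,l[0]["mask"])); r,k=np.where(l[0]["mask"]); print(r.min(),r.max(),k.min(),k.max()); grid(ms[-1:],N=5)
grid(ms)
E
```

```text
t: 15.35
eef_pos: [475.1, 242.6, 173.2]
tcp_rot: [-3.142, 0.0, 2.422]
ft_force: [-0.0, -0.6, -0.8]
opening: 0.48
grip_force: 30.0
t: 16.6
eef_pos: [475.1, 242.6, 173.2]
tcp_rot: [-3.142, 0.0, -2.988]
ft_force: [-0.1, 0.1, -1.1]
opening: 0.475
grip_force: 30.0
t: 17.85
eef_pos: [475.1, 242.6, 173.2]
tcp_rot: [-3.141, -0.0, -2.115]
ft_force: [-0.3, -0.1, -0.3]
opening: 0.48
grip_force: 30.0
t: 19.1
eef_pos: [475.1, 242.6, 173.2]
tcp_rot: [-3.142, -0.0, -1.726]
ft_force: [0.8, 0.1, -1.1]
opening: 0.48
grip_force: 30.0
[ 0.348  0.411  1.831 -0.     0.899 -2.638]
scene [210. 233.] [(array([222., 223.]), 0.85, 401)]
203 233 213 232
[(0.687, 10, -25, -20), (0.686, 20, -30, -15), (0.685, 10, -25, -10), (0.679, 10, -30, -10), (0.674, 10, -30, -15)]
side [169. 257.] [(array([167., 257.]), 0.63, 168)]
158 173 250 261
[(0.755, 90, -30, 0), (0.751, 30, -40, -10), (0.742, 90, -20, 5), (0.742, 90, -25, 0), (0.74, 90, -35, -5)]
wrist [280. 274.] [(array([336., 283.]), 0.58, 803)]
332 341 219 334
[(0.245, 30, -40, -25), (0.222, 30, -40, -20), (0.221, 30, -30, -10), (0.218, 30, -35, -15), (0.216, 30, -25, -5)]
[(0.094, 30, -25, -5), (0.083, 30, -25, 0), (0.082, 30, -30, -10), (0.081, 30, -30, -5), (0.079, 30, -35, -15), (0.075, 30, -20, 5), (0.075, 30, -35, -10), (0.066, 40, -40, -15), (0.066, 30, -30, 0), (0.066, 30, -40, -20), (0.066, 30, -40, -25), (0.065, 30, -40, -15)]
```

```bash
python3 - <<'E'
from tilt import *
s=env.state(); c=s["eef_pos"]+[0,0,18.8]; yaw=s["tcp_rot"][2]; u=np.array([np.cos(yaw),np.sin(yaw),0])
p=eyes.read_camera("scene"); M=P(p); x0,y0=190,180; k=6.6
a=cv2.resize(p["pixels"][y0:y0+90,x0:x0+60,::-1],None,fx=k,fy=k,interpolation=cv2.INTER_CUBIC); b=a.copy()
for (th,dx,dz),col in (((30,-18,0),(0,0,255)),((50,-18,0),(0,255,255))):
    q=np.array([(proj(M,x)-[x0,y0]+.5)*k for x in box(c+dx*u+[0,0,dz],yaw,th)]).astype(int)
    for i in range(8):
        for j in (1,2,4):
            if not i&j: cv2.line(b,tuple(map(int,q[i])),tuple(map(int,q[i|j])),col,1)
g=((proj(M,c)-[x0,y0]+.5)*k).astype(int); cv2.circle(b,tuple(map(int,g)),4,(255,0,255),-1)
cv2.imwrite("pics/m7.png",np.hstack([a,b])[:600])
E
```

```text
(no output)
```

View pics/m7.png

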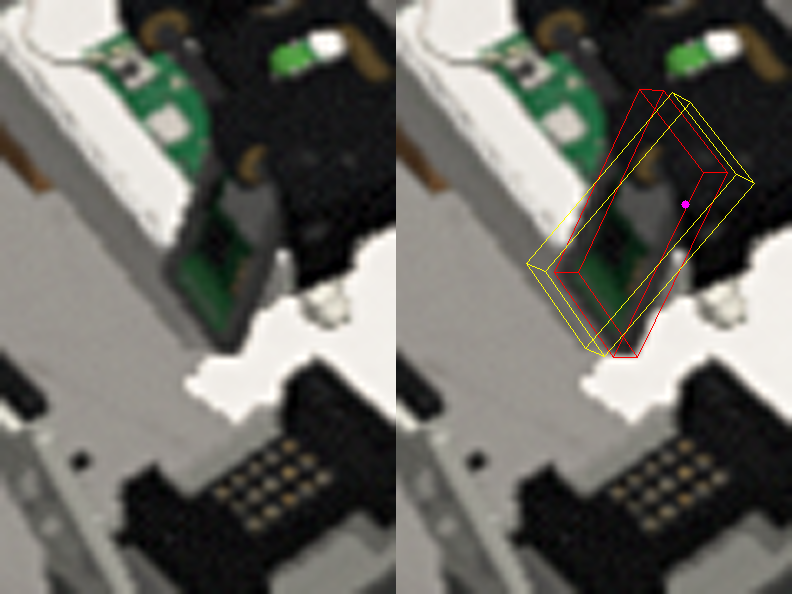

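The scene crop shows the board's lower end at (270, 165)–(350, 235). That matches the red hypothesis: 30° tilt, centre 18 mm behind the grasp. Now I set the lower end into the pocket.

```bash
python3 -m inch '[[[-0.12,0.01,0.3],-0.32,0.8],[[-0.11,0.01,0.5],-0.31,0.8],[[0,0,0.5],0,0.8],[[0,0,0.3],0,0.8],[[0,0,0.07],0,0.8],[[0,0,0],0,0.8],[[0,0,0.05],0,0.8],[[0,0,0.05],0,0.8],[[0,0,0],0,0.8],[[0,0,0],0,0.8]]'
```

```text
t: 20.7
eef_pos: [475.1, 255.8, 68.4]
tcp_rot: [3.141, -0.001, -1.67]
ft_force: [-8.8, -6.7, 20.8]
opening: 0.477
grip_force: 30.0
```

The 21 N contact has a sideways part, so the lower end is catching the far side wall because of the residual yaw. I'll lift 6 mm, shift 4 mm towards the robot and lower again.

```bash
python3 -m inch '[[[0,0,-0.1],0,0.8],[[0,0.065,0],0,0.8],[[0,0,0],0,0.8],[[0,0,0.05],0,0.8],[[0,0,0.05],0,0.8],[[0,0,0],0,0.8],[[0.03,0,0.04],0,0.8],[[0.03,0,0.04],0,0.8],[[0,0,0],0,0.8],[[0,0,0],0,0.8]]'
```

```text
t: 21.95
eef_pos: [471.6, 252.6, 63.2]
tcp_rot: [-3.141, -0.001, -1.671]
ft_force: [-5.8, -8.5, 20.6]
opening: 0.477
grip_force: 30.0
```

```bash
python3 -m inch '[[[0.02,0,0.06],0,0.8],[[0.02,0,0.06],0,0.8],[[0.02,0,0.06],0,0.8],[[0.01,0,0.06],0,0.8],[[0,0,0],0,0.8],[[0,0,0],0,0.8],[[0,0,0],0,0.8],[[0,0,0],0,0.8],[[0,0,0],0,0.8],[[0,0,0],0,0.8]]'
python3 - <<'E'
from tilt import *
p=eyes.read_camera("scene"); M=P(p); l=eyes.cut_out("radio_board",p)
c=env.state()["eef_pos"]+[0,0,18.8]; q=proj(M,c)
l=[m for m in l if np.hypot(*(np.array(m["centre"])[::-1]-q))<70]
for m in l[:2]:
    r,k=np.where(m["mask"]); print(q[::-1].round(),m["score"],m["centre"],r.min(),r.max(),k.min(),k.max()); grid([(M,m["mask"])])
cv2.imwrite("pics/s8.png",p["pixels"][:,:,::-1])
E
```

```text
t: 23.2
eef_pos: [471.7, 248.3, 48.9]
tcp_rot: [-3.14, -0.001, -1.67]
ft_force: [-2.7, -11.7, 20.2]
opening: 0.481
grip_force: 34.3
[247. 236.] 0.83 [252.3, 222.7] 237 265 213 235
[(0.623, 10, -35, 10), (0.62, 10, -35, 0), (0.616, 10, -35, -5), (0.612, 10, -35, 5), (0.608, 20, -35, 0), (0.605, 10, -40, 0), (0.604, 10, -35, -10), (0.597, 20, -35, 5), (0.592, 20, -40, 0), (0.591, 30, -35, 5), (0.589, 30, -40, -5), (0.589, 20, -35, -5)]
```

```bash
python3 - <<'E'
from tilt import *
p=eyes.read_camera("scene"); M=P(p)
J=lambda l: np.array([475.6-.019*l[0]-l[1],262.3+l[0]-.019*l[1],l[2]])
for x in (42,36,30,24):
    print(x,[proj(M,J((x,y,z)))[::-1].round(1).tolist() for y in (23,-23) for z in (49,59)])
m=eyes.cut_out("radio_board",p)[0]["mask"]
for r in range(234,268,2):
    k=np.where(m[r])[0]; print(r,(k.min(),k.max()) if len(k) else None,end=" ")
E
```

```text
42 [[268.8, 222.9], [266.3, 222.6], [257.4, 211.7], [254.9, 211.3]]
36 [[267.5, 224.9], [264.9, 224.6], [256.1, 213.7], [253.6, 213.3]]
30 [[266.1, 226.9], [263.6, 226.6], [254.9, 215.7], [252.3, 215.3]]
24 [[264.8, 228.9], [262.3, 228.6], [253.6, 217.7], [251.1, 217.3]]
234 None 236 None 238 None 240 (np.int64(223), np.int64(224)) 242 (np.int64(222), np.int64(225)) 244 (np.int64(220), np.int64(226)) 246 (np.int64(219), np.int64(228)) 248 (np.int64(217), np.int64(233)) 250 (np.int64(215), np.int64(235)) 252 (np.int64(214), np.int64(234)) 254 (np.int64(213), np.int64(232)) 256 (np.int64(214), np.int64(231)) 258 (np.int64(216), np.int64(230)) 260 (np.int64(218), np.int64(228)) 262 (np.int64(219), np.int64(227)) 264 (np.int64(221), np.int64(225)) 266 None
```

The board's lower end sits in the pocket at x ≈ 38 mm and the board is about 38° above level. I'll lower a bit more, then release.

```bash
python3 -m inch '[[[0,0,0.05],0,0.8],[[0.01,0,0.05],0,0.8],[[0.01,0,0.05],0,0.8],[[0,0,0.05],0,0.8],[[0,0,0],0,0.8],[[0,0,0],0,0.2],[[0,0,0],0,-0.4],[[0,0,0],0,-1],[[0,0,0],0,-1],[[0,0,0],0,-1]]'
python3 - <<'E'
from tilt import *
p=eyes.read_camera("scene"); M=P(p)
J=lambda l: np.array([475.6-.019*l[0]-l[1],262.3+l[0]-.019*l[1],l[2]])
print("exp",[proj(M,J((x,y,59)))[::-1].round(1).tolist() for x in (40,-40) for y in (23,-23)],proj(M,J((0,0,54)))[::-1])
for m in eyes.cut_out("radio_board",p)[:3]:
    r,k=np.where(m["mask"]); print(round(m["score"],2),m["centre"],len(r),[(int(r[i]),int(k[i])) for i in (r.argmin(),r.argmax(),k.argmin(),k.argmax())])
q=eyes.read_camera("wrist")
for m in eyes.cut_out("radio_board",q)[:2]:
    r,k=np.where(m["mask"]); print("wrist",round(m["score"],2),m["centre"],len(r),[(int(r[i]),int(k[i])) for i in (r.argmin(),r.argmax(),k.argmin(),k.argmax())])
E
```

```text
t: 24.65
eef_pos: [469.7, 250.2, 35.8]
tcp_rot: [3.14, 0.001, -1.669]
ft_force: [-3.9, 6.7, -0.1]
opening: 0.844
grip_force: 3.0
exp [[265.8, 223.2], [254.5, 212.0], [248.5, 249.3], [237.9, 237.9]] [252.75070306 230.90979387]
0.8 [256.4, 221.8] 270 [(245, 225), (265, 222), (253, 213), (258, 234)]
wrist 0.91 [279.2, 268.5] 10612 [(217, 303), (366, 230), (252, 210), (347, 320)]
```

```bash
python3 -m inch '[[[0,0,0],0,-1],[[0,0,0],0,-1],[[0,0,-0.1],0,-1],[[0,0,-0.3],0,-1],[[0,0,-0.5],0,-1],[[0.1,0,-0.6],1,-1],[[0.1,0,-0.6],1,-1],[[0,0,-0.1],1,-1],[[0,0,0],1,-1],[[0,0,0],1,-1]]'
python3 - <<'E'
from tilt import *
p=eyes.read_camera("scene"); M=P(p)
for m in eyes.cut_out("radio_board",p)[:3]:
    r,k=np.where(m["mask"]); print(round(m["score"],2),m["centre"],len(r),[(int(r[i]),int(k[i])) for i in (r.argmin(),r.argmax(),k.argmin(),k.argmax())])
q=eyes.read_camera("wrist"); Mw=P(q); cv2.imwrite("pics/w9.png",q["pixels"][:,:,::-1]); cv2.imwrite("pics/s9.png",p["pixels"][:,:,::-1])
J=lambda l: np.array([475.6-.019*l[0]-l[1],262.3+l[0]-.019*l[1],l[2]])
ex=[J((x,y,59)) for x,y in ((40,23),(-40,23),(-40,-23),(40,-23))]
print("exp s",[proj(M,e)[::-1].round(0).tolist() for e in ex],"w",[proj(Mw,e)[::-1].round(0).tolist() for e in ex])
for m in eyes.cut_out("radio_board",q)[:2]:
    cn=cv2.findContours(m["mask"].astype(np.uint8),0,2)[0]; cn=max(cn,key=cv2.contourArea); b=cv2.boxPoints(cv2.minAreaRect(cn))
    print("wrist",round(m["score"],2),m["centre"],b[:,::-1].round().tolist(),[onz(Mw,rc[::-1],59).round().tolist() for rc in b])
E
```

```text
t: 26.1
eef_pos: [469.4, 235.9, 168.4]
tcp_rot: [-3.141, 0.001, -2.11]
ft_force: [-0.3, -0.3, -0.2]
opening: 1.0
grip_force: 0.0
0.83 [252.8, 228.5] 559 [(240, 234), (265, 222), (253, 213), (248, 248)]
0.68 [190.2, 332.6] 133 [(180, 330), (200, 329), (194, 327), (187, 335)]
exp s [[266.0, 223.0], [249.0, 249.0], [238.0, 238.0], [254.0, 212.0]] w [[263.0, 331.0], [185.0, 283.0], [213.0, 235.0], [288.0, 285.0]]
wrist 0.71 [233.1, 283.6] [[210.0, 234.0], [180.0, 281.0], [258.0, 332.0], [289.0, 285.0]] [[498.0, 220.0], [452.0, 218.0], [450.0, 299.0], [499.0, 303.0]]
```

The board now lies in the pocket. All of its corners match the seated outline within about 1 px in the scene camera and it is square to the jig to about 0.01 rad. The missing corner at (238, 238) is the notch, at the filled corner. Next I grip the frame's bar from above with the fingers across it, which needs yaw −3.12.

```bash
python3 -m inch '[[[0,0,-0.6],1,-1],[[0,0,-0.7],1,-1],[[0,0,-0.6],1,-1],[[0,0,0],1,-1],[[0,0,0],1,-1],[[0,0,0],1,-1],[[0,0,0],1,-1],[[0,0,0],1,-1],[[0,0,0],1,-1],[[0,0,0],1,-1]]'
python3 plan.py 473.5 371 270 -3.122 4
python3 - <<'E'
from fit import *
x=[475.6,262.3,.019]; f=[]
for M,n in ((Mw,"wrist"),(Ms,"scene"),(Md,"side")): pass
for nm in ("scene","side"):
    p=eyes.read_camera(nm); M=P(p); s=sp("grab_bar",p); print(nm,s)
    if s: print(min((round(float(np.linalg.norm(proj(M,T(x)((68-152*np.cos(a)+9.5*np.sin(a),0,62+152*np.sin(a)+9.5*np.cos(a))))-np.array(s[0][0])[::-1])),1),round(a,2)) for a in np.arange(1.5,2,.01)))
E
```

```text
t: 27.55
eef_pos: [469.3, 236.0, 281.8]
tcp_rot: [-3.141, -0.0, -2.981]
ft_force: [1.0, 0.4, 0.0]
opening: 0.999
grip_force: 0.0
[[-0.11,0.55,0.05],0.41,-],[[-0.09,0.56,0.05],0.41,-],[[-0.07,0.56,0.05],0.41,-],[[-0.05,0.56,0.05],0.41,-],
q [ 0.34  0.28  1.71 -0.    1.15 -1.39] pose [469.305 235.986 281.836  -2.981]
scene [([231.0, 185.9], 0.75)]
(1.2, np.float64(1.73))
side [([148.8, 243.6], 0.88)]
(0.8, np.float64(1.81))
```

```bash
python3 -m inch '[[[-0.11,0.55,0.05],0.41,-1],[[-0.09,0.56,0.05],0.41,-1],[[-0.07,0.56,0.05],0.41,-1],[[-0.05,0.56,0.05],0.41,-1],[[0,0,0.3],0,-1],[[0,0,0.5],0,-1],[[0,0,0.5],0,-1],[[0,0,0],0,-1],[[0,0,0],0,0.5],[[0,0,0],0,1]]'; python3 -m inch '[[[0,0,0],0,1],[[0,0,0],0,1],[[0,0,0],0,1],[[0,0,0],0,1],[[0,0,0],0,1],[[0,0,0],0,1],[[0,0,0],0,1],[[0,0,0],0,1],[[0,0,0],0,1],[[0,0,0],0,1]]'
```

```text
t: 29.15
eef_pos: [474.5, 371.5, 193.1]
tcp_rot: [3.141, 0.002, -3.123]
ft_force: [0.0, -0.9, 0.2]
opening: 0.84
grip_force: 0.0
t: 30.4
eef_pos: [474.0, 371.1, 191.7]
tcp_rot: [-3.141, -0.0, -3.123]
ft_force: [0.5, -1.5, -1.8]
opening: 0.115
grip_force: 30.0
```

```bash
python3 - <<'E'
import numpy as np
f=np.radians(np.linspace(105.4,3.58,19)); x=68-153*np.cos(f); z=62+153*np.sin(f)
print([(round(a/60,2),round(-b/60,2)) for a,b in zip(np.diff(x),np.diff(z))])
E
```

```text
[(np.float64(-0.25), np.float64(-0.05)), (np.float64(-0.25), np.float64(-0.03)), (np.float64(-0.25), np.float64(-0.01)), (np.float64(-0.25), np.float64(0.02)), (np.float64(-0.25), np.float64(0.04)), (np.float64(-0.24), np.float64(0.07)), (np.float64(-0.23), np.float64(0.09)), (np.float64(-0.22), np.float64(0.11)), (np.float64(-0.21), np.float64(0.14)), (np.float64(-0.2), np.float64(0.16)), (np.float64(-0.18), np.float64(0.17)), (np.float64(-0.16), np.float64(0.19)), (np.float64(-0.14), np.float64(0.21)), (np.float64(-0.12), np.float64(0.22)), (np.float64(-0.1), np.float64(0.23)), (np.float64(-0.08), np.float64(0.24)), (np.float64(-0.05), np.float64(0.25)), (np.float64(-0.03), np.float64(0.25))]
```

```bash
python3 -m inch '[[[0,-0.25,-0.05],0,1],[[0,-0.25,-0.03],0,1],[[0,-0.25,-0.01],0,1],[[0,-0.25,0.02],0,1],[[0,-0.25,0.04],0,1],[[0,-0.24,0.07],0,1],[[0,-0.23,0.09],0,1],[[0,-0.22,0.11],0,1],[[0,-0.21,0.14],0,1],[[0,0,0],0,1]]'
```

```text
t: 31.65
eef_pos: [476.5, 240.7, 168.1]
tcp_rot: [-3.14, -0.001, -3.123]
ft_force: [4.2, -2.5, 1.7]
opening: 0.12
grip_force: 30.1
```

```bash
python3 -m inch '[[[0,-0.2,0.16],0,1],[[0,-0.18,0.17],0,1],[[0,-0.16,0.19],0,1],[[0,-0.14,0.21],0,1],[[0,-0.12,0.22],0,1],[[0,-0.1,0.23],0,1],[[0,-0.08,0.24],0,1],[[0,-0.05,0.25],0,1],[[0,-0.03,0.22],0,1],[[0,0,0],0,1]]'; python3 -m inch '[[[0,0,0.03],0,1],[[0,0,0.03],0,1],[[0,0,0.03],0,1],[[0,0,0],0,1],[[0,0,0],0,1],[[0,0,0],0,1],[[0,0,0],0,1],[[0,0,0],0,1],[[0,0,0],0,1],[[0,0,0],0,1]]'
```

```text
t: 32.9
eef_pos: [477.7, 177.7, 54.0]
tcp_rot: [-3.141, -0.001, -3.123]
ft_force: [6.8, -7.0, -1.0]
opening: 0.113
grip_force: 30.1
t: 34.15
eef_pos: [477.8, 177.5, 49.7]
tcp_rot: [-3.14, -0.0, -3.122]
ft_force: [5.1, -12.4, 4.9]
opening: 0.114
grip_force: 30.1
```

```bash
python3 -m inch '[[[0,0.03,0.03],0,1],[[0,0.03,0.03],0,1],[[0,0.03,0.03],0,1],[[0,0,0.03],0,1],[[0,0,0.03],0,1],[[0,0,0],0,1],[[0,0,0],0,1],[[0,0,0],0,1],[[0,0,0],0,1],[[0,0,0],0,1]]'
python3 - <<'E'
from fit import *
x=[475.6,262.3,.019]
for nm in ("scene","side"):
    p=eyes.read_camera(nm); M=P(p); cv2.imwrite(f"pics/{nm}10.png",p["pixels"][:,:,::-1]); s=sp("grab_bar",p); print(nm,s,[proj(M,T(x)((68-152*np.cos(a)+9.5*np.sin(a),0,62+152*np.sin(a)+9.5*np.cos(a))))[::-1].round(1).tolist() for a in (0,.05,.1)])
E
```

```text
t: 35.4
eef_pos: [478.6, 178.8, 42.7]
tcp_rot: [-3.136, 0.001, -3.122]
ft_force: [6.5, -59.1, 37.3]
opening: 0.135
grip_force: 30.1
scene [([230.8, 254.6], 0.93)] [[231.0, 256.9], [229.2, 256.6], [227.4, 256.2]]
side [([207.3, 263.6], 0.64)] [[207.7, 263.5], [205.8, 263.5], [203.9, 263.4]]
```

The frame is on its hard stop: 37 N up at the fingers, and the bar projects onto the closed position in both cameras. I'll relieve the force, open partly so the finger clears the cross bar, and retreat upwards.

```bash
python3 -m inch '[[[0,-0.09,-0.1],0,1],[[0,0,0],0,1],[[0,0,0],0,0.45],[[0,0,0],0,0.45],[[0,0,0],0,0.45],[[0,0,0],0,0.45],[[0,0,0],0,0.45],[[0,0,0],0,0.45],[[0,0,0],0,0.45],[[0,0,0],0,0.45]]'
```

```text
t: 37.0
eef_pos: [477.7, 178.7, 47.2]
tcp_rot: [-3.141, 0.0, -3.123]
ft_force: [-0.9, -0.0, -0.2]
opening: 0.279
grip_force: 0.0
```

```bash
python3 -m inch '[[[0,0,-0.1],0,0.45],[[0,0,-0.3],0,0.45],[[0,0,-0.5],0,0.45],[[0,0,-0.6],0,0.45],[[0,0,-0.6],0,0.45],[[0,-0.8,-0.3],0,0.45],[[0,-0.9,0],0,0.45],[[0,-0.9,0],0,0.45],[[0,0,0],0,0.45],[[0,0,0],0,0.45]]'
python3 - <<'E'
from fit import *
x=[475.6,262.3,.019]
for nm in ("scene","side","wrist"):
    p=eyes.read_camera(nm); M=P(p); cv2.imwrite(f"pics/{nm}11.png",p["pixels"][:,:,::-1]); s=sp("grab_bar",p); print(nm,s,[proj(M,T(x)((68-152*np.cos(a)+9.5*np.sin(a),0,62+152*np.sin(a)+9.5*np.cos(a))))[::-1].round(1).tolist() for a in (0,.05,.1)])
    for n in ("radio_board","relay_board"): print(n,[(np.round(m["centre"]).tolist(),round(m["score"],2),int(m["mask"].sum())) for m in eyes.cut_out(n,p)])
    print("seat exp",proj(M,T(x)((0,0,57)))[::-1].round())
E
```

```text
t: 38.25
eef_pos: [480.5, 22.9, 191.5]
tcp_rot: [3.142, 0.0, -3.124]
ft_force: [-0.5, 0.9, -0.3]
opening: 0.273
grip_force: 0.0
scene [([229.3, 256.7], 0.62)] [[231.0, 256.9], [229.2, 256.6], [227.4, 256.2]]
radio_board [([249.0, 226.0], 0.73, 332), ([188.0, 332.0], 0.61, 160)]
relay_board [([219.0, 296.0], 0.56, 170)]
seat exp [252. 231.]
side [] [[207.7, 263.5], [205.8, 263.5], [203.9, 263.4]]
radio_board [([264.0, 298.0], 0.5, 246), ([195.0, 255.0], 0.41, 85)]
relay_board [([203.0, 251.0], 0.56, 876), ([233.0, 268.0], 0.43, 123)]
seat exp [199. 255.]
wrist [([205.4, 458.0], 0.75)] [[205.1, 457.5], [207.4, 462.8], [209.8, 469.0]]
radio_board [([206.0, 130.0], 0.92, 1221), ([203.0, 539.0], 0.85, 1893)]
relay_board [([172.0, 320.0], 0.62, 758)]
seat exp [201. 544.]
```

The wrist view places the bar at (205, 458), and the closed prediction is (205, 457.5). The relay board still stands where it was, so I'm handing the job in.

```bash
python3 -c "
from cell import env
print(env.job_done())"
```

```text
the job is handed in; nothing more can be done
None
```

I handed the job in at about 39 s on the robot's clock. On my measurements the radio board lies pads down in the pocket with its notch at the filled corner, the pressure frame is on its stop, and the relay board still stands in the stand; the hand-in call returned no verdict.

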